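# Set the stop block in the panel jig and hold its gate open

## Task

Get the panel drilling jig ready for a colleague who will slide a panel in from the far side: pick up the aluminium stop block, set it gently, flat and square, fully home in the bed's pocket and let go of it. Then squeeze the two catches one after the other, each sliding tab all the way toward its fixed post, the tail catch beside the gate's hinge first and the end catch at the gate's swinging end second, take the gate by its upright grip post and swing it away from you past its detent until it is wide open, near its stop. Finish while still holding the post with the gate wide open (it swings back if let go), and leave the other things on the bench and the jig undisturbed.

Things in the scene. Friction and masses are not known exactly. Their poses are not given: they have to be found in the camera images.
- jig: Fixed panel drilling jig: plywood bed 215 (x) x 420 (y) x 12 mm thick. Origin at bench level; x points roughly away from the robot, y to its left; the bed spans x -115 to +100 mm, y -210 to +210 mm. It carries the pocket, the gate across its far part and a catch at each end of the gate. Place and yaw (up to 15 degrees) vary.
- pocket (a point): Centre of the pocket's floor, on top of the bed (12 mm above the bench), axes as the jig's. Raised aluminium rim 10 mm high, 8 mm thick, around a 47 (x) x 63 (y) mm rectangle with a 21 mm wide notch at its +y side out to 45.5 mm from the centre: 1.5 mm clearance round the block's foot. The seated block has its origin here and its x and y along the jig's.
- stop_block: Loose aluminium block, 120 to 240 g, left or right of the jig, yaw up to 35 degrees from the world's axes. T-shaped foot 44 (x) x 60 (y) x 14 mm high, with a tongue 18 wide, 14 long at its +y side; upright rib on top, 20 mm thick (x), 60 long (y), 14 to 40 mm above the underside: grip the rib. Origin: centre of the rectangle's underside.
- tail_catch (a joint): Travel in m of the sliding tab of the tail catch (beside the hinge, at the jig's -y end): starts 0 to 3 mm, 16 mm is fully squeezed, where it meets its stop. It has no spring: about 4 N of friction, stays where it is left. Its bolt blocks the gate's tail until squeezed by about 10 mm.
- tail_catch_tab (a point): Centre of the tail catch's sliding steel tab (26 x 10 mm thick in y, top 100 mm above the bench), 85 mm above the bench. Pinched toward the fixed post: it moves along the jig's -y.
- tail_squeeze (a point): Centre of the tail catch's fixed steel post (26 x 10 mm thick in y, top 100 mm above the bench), 85 mm above the bench, 40 mm beyond the tab's place at travel 0. Tab and post measure 50 mm over their outer faces at travel 0, 34 mm fully squeezed. The middle of the squeezed pair is 12 mm from this point. Fingertips may go down to 62 mm here.
- end_catch (a joint): Travel in m of the sliding tab of the end catch (at the gate's swinging end, the jig's +y end): starts 0 to 3 mm, 16 mm is fully squeezed, where it meets its stop. No spring: about 4 N of friction, stays where it is left. Its bolt blocks the gate until squeezed by about 10 mm.
- end_catch_tab (a point): Centre of the end catch's sliding steel tab (26 x 10 mm thick in y, top 100 mm above the bench), 85 mm above the bench. Pinched toward the fixed post: it moves along the jig's +y.
- end_squeeze (a point): Centre of the end catch's fixed steel post (same as the tail catch's), 85 mm above the bench, 40 mm beyond the tab's closed place; 50 mm over the outer faces at travel 0, 34 mm fully squeezed. The middle of the squeezed pair is 12 mm from this point. Fingertips may go down to 62 mm here.
- gate (a joint): Gate angle, rad: 0 closed (along the jig's y), growing as the swinging end moves along the jig's +x, away from the robot (clockwise from above); stop at 1.5. A ball detent resists from 0.2 to 0.5 (up to 5 N at the post), then pushes on to 0.8; a return spring (1 to 2.5 N at the post) swings it back to about 0.75 if let go. Play with catches shut: 0.02.
- gate_grip (a point): Point on the axis of the gate's upright round steel grip post (18 mm diameter, from the gate's top 55 mm to 100 mm above the bench), 85 mm above the bench, 120 mm from the hinge axis. The gate is a grey-green panel 14 mm thick, 200 mm long, 30 to 55 mm above the bench, reaching 40 mm past the hinge as a tail.
- grip_post: The grip post itself, a steel sleeve that turns freely on its pin; origin on its axis where it meets the gate's top, 55 mm above the bench.
- gate_hinge (a point): Point on the gate's upright hinge axis, 55 mm above the bench.
- offcut: Loose plain wooden block 44 x 75 x 30 mm beside the jig, on the other side from the stop block: leave alone.
- hinge_cup: Loose steel disc 35 mm across, 12 mm high, lying on the jig's bed near its -x, -y corner: leave alone.
- screwdriver: Loose screwdriver on the bench, near right: leave alone.
- screw_jar: Loose clear jar 70 mm across, 80 mm high, far left: leave alone.
- wrench: Loose wrench on the bench, near left: leave alone.
- hammer: Loose hammer at the right edge of the bench: leave alone.

How it is judged:
By the outcome, as a careful person would: the job done as asked, in the order asked, and still so for the second after the job is handed in, while the arm keeps its last pose, push and grip.
It also fails if it takes over 72 s, if anything falls off the work surface, if the arm or the gripper's body presses on something with over 40 N, if the wrist force passes 120 N, or if a joint passes its speed limit or range.

## Robot

A 7-joint arm with a two-finger parallel gripper is mounted at the origin on the work surface. World frame = base frame: x ahead of the robot, y to its left, z up, the work surface at z = 0. Lengths are in mm, angles in rad, forces in N, time in s.
With the tool pointing down it reaches from about 425 to 925 mm from the base axis. Payload 6.8 kg.
Tool frame: the origin (TCP) lies between the finger pads; the fingertips stand 22 mm ahead of it and the grasp point (between the pads) lies 3 mm ahead of it; z points along the fingers, y is the line along which they close (so a half turn about z gives the same grasp; the last joint's range is limited). The gripper opens to 85 mm and grips with 20 to 120 N. Pads are 22 mm wide; open, the fingers measure 114 mm over their backs; the gripper's body (76 mm by 85 mm) begins 54 mm behind the grasp point. The pads swing forward as they close: fully open they stand 13 mm farther back than shut.
Start: joints at [1, 0.477, 0.022, 1.555, -0.011, 1.109, -0.083], TCP at [301.368, -604.007, 253.308] pointing down, gripper open.
Joint ranges: [-2.96, 2.96], [-0.34, 2.1], [-1.41, 1.46], [0.24, 2.44], [-1.37, 4.51], [0.17, 1.92], [-2.96, 2.96]. Speed limits (rad/s): [2.39, 2.39, 3.14, 3.14, 3.14, 3.14, 3.14].

## Interface

Orientations are given as a unit quaternion [x, y, z, w].
In Python, from plant import env, optics gives the robot as it stands.
- The arm moves only by the shell command python3 -m crank 'ROWS' [FORCE]. ROWS is JSON, a list of rows, each an object with "offset": the shift along the tool's x, y, z in mm, a list of three; "turn": the turn about the tool's z in degrees; "gripper": the opening, from -1 (shut) to 1 (fully open). A call has exactly 10 rows; each row shifts and turns the commanded pose from where the row before left it, along the tool's axes as they then stand; what a row does not reach is not made up. A row lasts 1/10 s, in which the tool goes at most 50 mm and 8.59 degrees, less where a joint would pass 70% of its speed; a pose out of reach is approached as far as the arm can. A call with a gripper value outside its range is refused whole. The fingers move at their own pace and stop on an object; FORCE is the grip in N (left out, the last holds). Time passes only in rows, so rows that do not move let the fingers close, or fill a call up. It gives the time, the measured TCP pose, the force, the opening and the grip force at its end, in the units of the state.
- env.observe(): the state, without advancing time (a new reading comes with each control period).
- optics.grab_frame(name): name is "scene" or "top" or "wrist"; returns a dict with "pixels" (420x560x3 uint8, blue, green, red), "fx", "fy", "cx", "cy" (pixels), "k1" (the pictures are not rectified: a ray, as slopes to the right and down, at radius r is drawn at 1 + k1 r^2 times it, then the intrinsics apply), "rvec" (rotation vector, rad) and "tvec" (3), from world to camera coordinates, as OpenCV has them. Camera axes: x right, y down, z forward; pixel columns grow to the right and rows downward; lengths in mm; the calibration is good to about 2 mm. A picture is of the moment at which its call begins. There is no depth.
- env.close_job(): hands the job in; it is judged then, once.
The state is a dict: "time": time; "qpos": joint angles; "qd": joint speeds; "joint_efforts": joint torques, N m; "ee_pos": TCP position; "tool_rot": TCP orientation; "ft_force": force on the tool from outside, world axes, zero at the start; "moment": the same for the moment, N m; "opening": finger opening in mm; "grip_force": force on a finger pad.
Only numpy, scipy, OpenCV 4.12 (cv2) and the standard library are available. Lean on these libraries where they do the work, as an engineer would, in place of code of your own. Each camera call takes 0.05 s, during which the arm holds its last target. There are 200 camera calls.

## Working session

There is one attempt and no reset: what is moved stays moved. The work goes in short steps, Python scripts to look and compute and a shell command to move; the robot and the scene stay as the last step left them, time stands still between calls to the robot, and variables do not carry over. Pictures are saved under pics/ and viewed, at most 10 in all, crops included, and the job is handed in when it is done.

```bash
ls; mkdir -p pics
python3 - <<'E'
from plant import env, optics
import cv2
o=env.observe(); print({k:(v if not hasattr(v,'round') else v) for k,v in o.items()})
for n in ["scene","top"]:
    f=optics.grab_frame(n); cv2.imwrite(f"pics/{n}0.png",f["pixels"]); print({k:v for k,v in f.items() if k!="pixels"})
E
```

```text
pics
{'time': 0.0, 'qpos': array([ 0.99989758,  0.47780866,  0.02232551,  1.55646176, -0.01151091,
        1.10929828, -0.08310486]), 'qd': array([-5.09393243e-04,  7.41246817e-04, -1.33396867e-03, -8.85634705e-04,
        2.07939188e-03, -9.10581749e-06, -5.70399550e-04]), 'joint_efforts': array([-6.42322320e-04, -5.96440315e+01,  1.60756968e+00, -2.81198663e+01,
        1.24169749e-02,  9.28861904e-03,  2.40048348e-05]), 'ee_pos': array([ 301.10647072, -603.49500302,  252.31531268]), 'tool_rot': array([ 9.73343201e-01,  2.29351605e-01, -2.70713876e-04, -8.83574089e-04]), 'ft_force': array([ 0.31036861,  0.51002653, -0.86224105]), 'moment': array([ 0.08563758, -0.06183061, -0.00826945]), 'grip_force': 0.0, 'opening': 85.57732581576212}
{'fx': 421.3477812920092, 'fy': 421.3477812920092, 'cx': 283.1521161296256, 'cy': 206.49181407868593, 'k1': -0.00553305385911846, 'rvec': array([ 1.9650732 ,  1.74366506, -0.57941285]), 'tvec': array([ -28.12256814, -372.79252698, 1834.25702527])}
{'fx': 424.5970404536683, 'fy': 424.5970404536683, 'cx': 279.0248021741023, 'cy': 213.17389310014522, 'k1': 0.04236839266426354, 'rvec': array([ 2.17223781, -2.1676231 ,  0.11828398]), 'tvec': array([ -24.32657086,  526.89141562, 1398.6336813 ])}
```

View pics/top0.png

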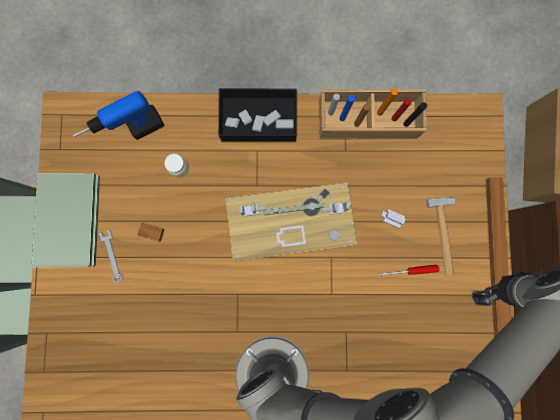

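View pics/scene0.png

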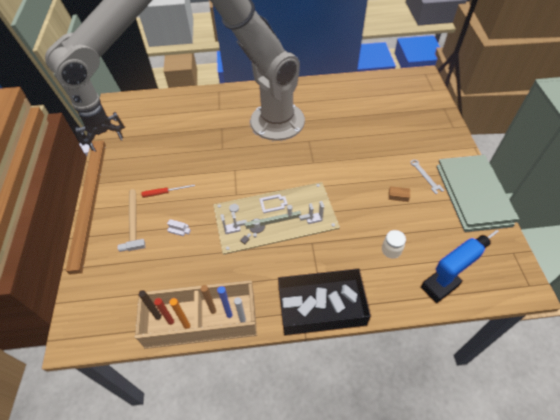

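The top view shows the jig with corners near (227,200), (348,183), (357,243) and (234,259). The pocket is near (291,236), the stop block near (393,217) and the cup at (334,234). I'll enlarge the view and measure.

```bash
cat > h.py <<'E'
from plant import env, optics
import cv2, numpy as np
from scipy.spatial.transform import Rotation as R
def ray(f,uv):
    uv=np.atleast_2d(np.asarray(uv,float))
    d=(uv-[f["cx"],f["cy"]])/[f["fx"],f["fy"]]; s=d.copy()
    for _ in range(20): s=d/(1+f["k1"]*(s**2).sum(1,keepdims=True))
    M=R.from_rotvec(f["rvec"]).as_matrix()
    return -M.T@f["tvec"], np.c_[s,np.ones(len(s))]@M
def plane(f,uv,z):
    c,r=ray(f,uv); return c+r*((z-c[2])/r[:,2])[:,None]
def proj(f,P):
    M=R.from_rotvec(f["rvec"]).as_matrix(); q=np.atleast_2d(P)@M.T+f["tvec"]; s=q[:,:2]/q[:,2:]
    return s*(1+f["k1"]*(s**2).sum(1,keepdims=True))*[f["fx"],f["fy"]]+[f["cx"],f["cy"]]
def tool():
    o=env.observe(); return o,R.from_quat(o["tool_rot"]).as_matrix()
def to(target,yaw_y):
    "mm in tool axes to reach target TCP, and turn (deg) so tool y lies along world angle yaw_y (deg, mod 180)"
    o,M=tool(); d=M.T@(np.array(target)-o["ee_pos"]); a=np.degrees(np.arctan2(M[1,1],M[0,1]))
    t=(yaw_y-a+90)%180-90
    print("t",round(o["time"],2),"pos",o["ee_pos"].round(1),"tool y at",round(a,1),"d",d.round(1),"turn (tool z down => sign flipped)",round(-t,1),"F",o["ft_force"].round(1),"open",round(o["opening"],1), "q7",o["qpos"][6].round(2), "tilt",M[:2,2].round(3))
E
python3 - <<'E'
from h import *
f=optics.grab_frame("top"); im=f["pixels"]
cr=cv2.resize(im[175:265,220:420],None,fx=4,fy=4,interpolation=cv2.INTER_CUBIC); cv2.imwrite("pics/top1.png",cr)
c=plane(f,[[227,200],[348,183],[357,243],[234,259]],12); print(c.round())
print(plane(f,[[393,217],[291,236],[151,231]],20).round())
to([500,-300,250],0)
w=optics.grab_frame("wrist"); o,M=tool(); Rw=R.from_rotvec(w["rvec"]).as_matrix()
print("cam in tool", (M.T@(-Rw.T@w["tvec"]-o["ee_pos"])).round(), (Rw@M).round(2),w["fx"])
E
```

```text
[[ 573.  154.   12.]
 [ 633. -259.   12.]
 [ 428. -286.   12.]
 [ 374.  127.   12.]]
[[ 516. -407.   20.]
 [ 451.  -64.   20.]
 [ 467.  405.   20.]]
t 0.15 pos [ 301.1 -603.6  252.5] tool y at -63.5 d [ 313.5 -182.9    2.7] turn (tool z down => sign flipped) -63.5 F [-1.1 -0.3 -0.4] open 85.7 q7 -0.08 tilt [-0.001  0.001]
cam in tool [  77.   -0. -121.] [[-0.    1.    0.  ]
 [-0.95 -0.   -0.3 ]
 [-0.3  -0.    0.95]] 316.45827762606405
```

View pics/top1.png

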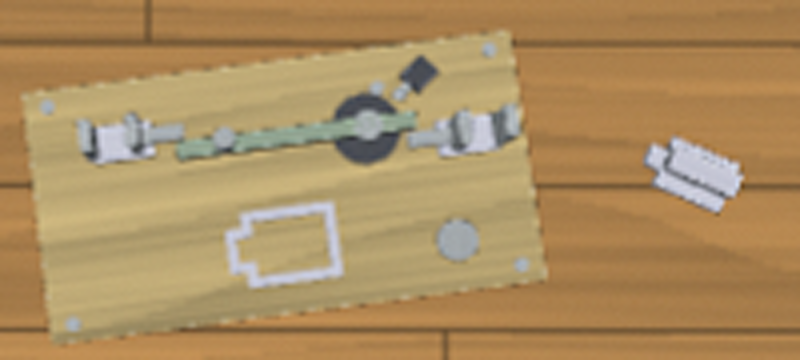

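The enlarged crop shows the gate closed with both catches up. The block's tongue points left and slightly away, so its yaw is about -24°. The jig yaw is about +8°. Next I'll move to a survey pose over the scene.

```bash
python3 -m crank '[{"offset":[37,-31,-8],"turn":2,"gripper":1},{"offset":[37,-31,-8],"turn":2,"gripper":1},{"offset":[37,-31,-8],"turn":2,"gripper":1},{"offset":[37,-31,-8],"turn":2,"gripper":1},{"offset":[37,-31,-8],"turn":2,"gripper":1},{"offset":[37,-31,-8],"turn":2,"gripper":1},{"offset":[37,-31,-8],"turn":2,"gripper":1},{"offset":[37,-31,-8],"turn":2,"gripper":1},{"offset":[37,-31,-8],"turn":2,"gripper":1},{"offset":[0,0,0],"turn":0,"gripper":1}]'
python3 - <<'E'
from h import *
f=optics.grab_frame("wrist"); cv2.imwrite("pics/w1.png",cv2.resize(f["pixels"],(800,600),interpolation=cv2.INTER_CUBIC))
to([500,-250,300],-24)
E
```

```text
time: 1.2
ee_pos: [532.5, -227.3, 326.4]
tool_rot: [0.997, 0.08, 0.002, -0.001]
ft_force: [-0.4, 1.1, 0.6]
opening: 85.1
grip_force: 0.0
t 1.25 pos [ 530.1 -231.1  325.7] tool y at -81.1 d [-32.7  14.   25.6] turn (tool z down => sign flipped) -57.1 F [ 0.1 -0.3 -0.7] open 85.4 q7 -1.14 tilt [0.002 0.001]
```

View pics/w1.png

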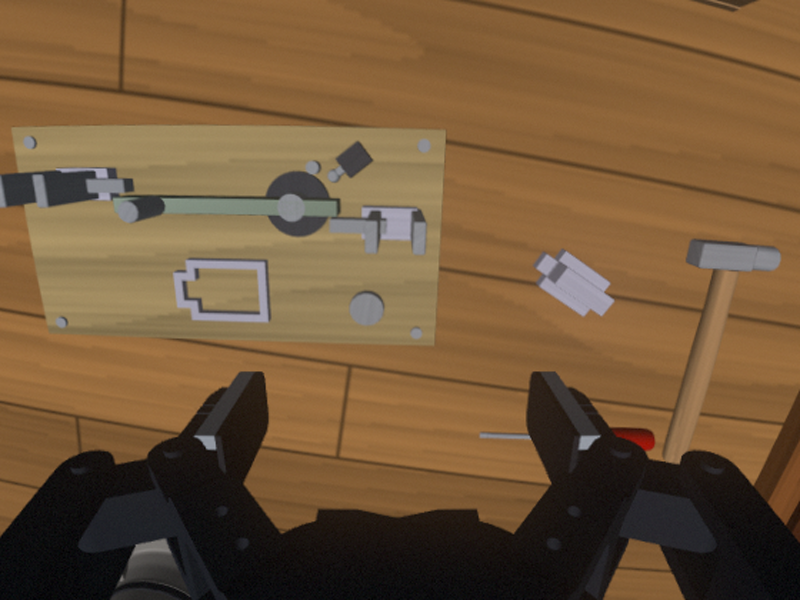

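The wrist view shows the pocket rim at about (190–270, 259–322) and the block at about (535–613, 250–316). The grip post is at (125,208) to (155,208), the hinge is at (291,208) and the tail catch is at (335–425, 205–250). Next I'll measure with masks.

Run:
```python
from h import *
f=optics.grab_frame("wrist"); im=f["pixels"]; hsv=cv2.cvtColor(im,cv2.COLOR_BGR2HSV)
S=1.42857
for n,p in dict(rim=(230,261),ply=(300,330),bench=(500,200),block=(575,290),gate=(220,207)).items():
    u=(np.array(p)/S).astype(int); print(n,hsv[u[1],u[0]])
# jig from plywood corners
c=plane(f,np.array([(12,127),(446,130),(434,346),(48,332)])/S,12); print(c.round(1), [np.linalg.norm(c[i]-c[i-1]).round() for i in range(4)])
# pale aluminium: low sat & bright & lavender
m=((hsv[...,1]<45)&(hsv[...,2]>135)).astype(np.uint8)
n,l,st,ce=cv2.connectedComponentsWithStats(m)
for i in range(1,n):
    if st[i,4]>60: print(st[i],(ce[i]*S).round(), plane(f,ce[i],22)[0].round(1))
cv2.imwrite("pics/m.png",np.hstack([cv2.resize(im[160:240,110:210],None,fx=4,fy=4,interpolation=2),cv2.resize(im[165:245,355:455],None,fx=4,fy=4,interpolation=2)]))
```

```text
rim [125  24 178]
ply [ 20 106 145]
bench [ 15 154 141]
block [130  22 172]
gate [ 55  24 138]
[[ 577.9  153.5   12. ]
 [ 631.3 -260.2   12. ]
 [ 418.2 -287.6   12. ]
 [ 366.5  128.6   12. ]] [np.float64(213.0), np.float64(417.0), np.float64(215.0), np.float64(419.0)]
[289  94   9   9  67] [419. 140.] [ 618.1 -236.9   22. ]
[210 110   9   9  61] [306. 163.] [ 583.1 -138.3   22. ]
[ 35 115  36   8 107] [ 84. 168.] [549.3  72.   22. ]
[ 19 121   9  22 133] [ 33. 188.] [523.5 125.6  22. ]
[ 57 124  26  14 249] [ 99. 184.] [535.8  57.   22. ]
[111 133 101  19 993] [233. 202.] [537.1 -73.9  22. ]
[ 75 136  17  17 186] [118. 206.] [517.6  37.7  22. ]
[250 142  39  24 503] [389. 218.] [ 544.6 -221.2   22. ]
[227 151  33  23 391] [352. 227.] [ 531.2 -187.7   22. ]
[286 153   8  22 167] [414. 234.] [ 533.3 -246.4   22. ]
[489 168  56  18 628] [737. 253.] [ 567.2 -569.7   22. ]
[ 376  173   52   45 1225] [576. 283.] [ 511.1 -413.1   22. ]
[374 175  14  15 126] [543. 260.] [ 528.  -374.9   22. ]
[ 118  180   67   44 1058] [217. 287.] [451.1 -62.1  22. ]
[242 204  23  21 336] [361. 305.] [ 454.8 -206.4   22. ]
[137 305  14   9  78] [207. 441.] [267.1 -56.   22. ]
[406 305  14   9  75] [587. 441.] [ 334.  -477.3   22. ]
```

View pics/m.png

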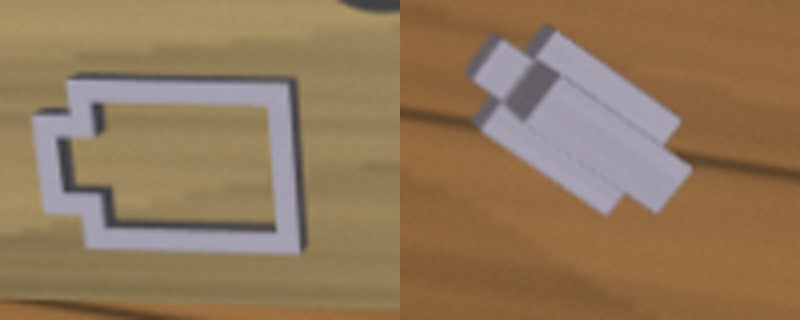

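The jig sizes match the given ones (213 by 417 mm measured, against 215 by 420). The crop shows the pocket with its notch on the left, and the block's tongue at upper left. I'll take a closer look over the jig now.

```bash
python3 -m crank '[{"offset":[-3,-30,20],"turn":0.3,"gripper":1},{"offset":[-3,-34,25],"turn":0.3,"gripper":1},{"offset":[-3,-34,25],"turn":0.3,"gripper":1},{"offset":[-3,-34,25],"turn":0.3,"gripper":1},{"offset":[-2,-20,18],"turn":0.3,"gripper":1},{"offset":[-1,-12,8],"turn":0.3,"gripper":1},{"offset":[0,-5,5],"turn":0,"gripper":1},{"offset":[0,0,0],"turn":0,"gripper":1},{"offset":[0,0,0],"turn":0,"gripper":1},{"offset":[0,0,0],"turn":0,"gripper":1}]'
python3 - <<'E'
from h import *
f=optics.grab_frame("wrist"); cv2.imwrite("pics/w2.png",cv2.resize(f["pixels"],(800,600),interpolation=cv2.INTER_CUBIC))
import pickle; pickle.dump(f,open("w2.pkl","wb"))
to([516,-407,200],-24)
E
```

```text
time: 2.3
ee_pos: [490.1, -71.2, 199.9]
tool_rot: [0.998, 0.058, 0.001, 0.0]
ft_force: [0.5, 0.2, -0.3]
opening: 85.6
grip_force: 0.0
t 2.35 pos [490.1 -71.  199.8] tool y at -83.4 d [-13.  336.8   0. ] turn (tool z down => sign flipped) -59.4 F [-0.2  0.   0.4] open 85.6 q7 -1.51 tilt [ 0.001 -0.   ]
```

View pics/w2.png

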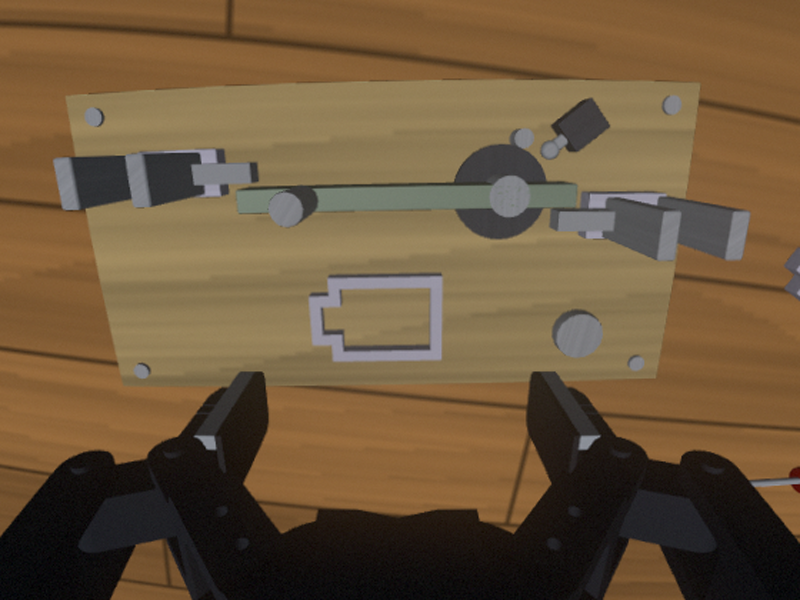

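The view shows the rim at about (310–442, 274–360) and the grip post top at (287,209). The end catch tops are at (66,183) for the post and (140,180) for the tab. The tail catch tops are at (668,235) for the tab and (736,235) for the post. Next I'll convert these to positions.

Run:
```python
from h import *
import pickle; f=pickle.load(open("w2.pkl","rb")); im=f["pixels"]; S=1.42857
hsv=cv2.cvtColor(im,cv2.COLOR_BGR2HSV)
m=((hsv[...,1]<50)&(hsv[...,2]>130)).astype(np.uint8)
x0,y0,x1,y1=[int(v/S) for v in (298,262,455,372)]
s=cv2.resize(im[y0:y1,x0:x1],None,fx=6,fy=6,interpolation=cv2.INTER_CUBIC); h6=cv2.cvtColor(s,cv2.COLOR_BGR2HSV)
m6=((h6[...,1]<60)&(h6[...,2]>125)).astype(np.uint8)
cs,hi=cv2.findContours(m6,cv2.RETR_CCOMP,cv2.CHAIN_APPROX_NONE)
for k,c in sorted(enumerate(cs),key=lambda t:-cv2.contourArea(t[1]))[:2]:
    px=(c[:,0]+.5)/6-.5+[x0,y0]; P=plane(f,px,22)[:,:2]
    # yaw: maximise sharpness through edge directions on long straight runs
    best=min(np.arange(3,12,.1),key=lambda a:np.prod(np.ptp(P@np.array([[np.cos(np.radians(a)),-np.sin(np.radians(a))],[np.sin(np.radians(a)),np.cos(np.radians(a))]]),axis=0)))
    for a in (best,7.1):
        r=np.radians(a); B=np.array([[np.cos(r),-np.sin(r)],[np.sin(r),np.cos(r)]]); Q=P@B
        lo,hi_=Q.min(0),Q.max(0); body=Q[Q[:,1]<hi_[1]-25]; c0=(body.min(0)+body.max(0))/2
        print(k,"yaw",a.round(2) if a!=7.1 else a,"size",(hi_-lo).round(1),"body x size",np.ptp(body[:,0]).round(1),"centre x",c0[0],"y lo/hi",lo[1],hi_[1],
          "pocket", (B@[c0[0],(lo[1]+hi_[1])/2-(7)]).round(1))
c=plane(f,np.array([(66,95),(699,83),(657,379),(123,385)])/S,12); print("bed",c.round(1),[np.linalg.norm(c[i]-c[i-1]).round() for i in range(4)])
for i in range(4): d=c[i]-c[i-1]; print(np.degrees(np.arctan2(d[1],d[0])).round(2),end=' ')
print("bed centre",c.mean(0))
names=dict(endpost=(66,183),endtab=(140,180),tailtab=(668,235),tailpost=(736,235),grip=(287,209))
r=np.radians(7.1); B=np.array([[np.cos(r),-np.sin(r)],[np.sin(r),np.cos(r)]])
for n,p in names.items():
    q=plane(f,np.array(p)/S,100)[0]; print(n,q.round(1), "jig", ((q-c.mean(0))[:2]@B+[-7.5,0]).round(1))
```

```text
0 yaw 7.5 size [64.3 94.2] body x size 64.2 centre x 438.4930153830038 y lo/hi -165.67273296320187 -71.49539255844995 pocket [451.1 -67.3]
0 yaw 7.1 size [64.7 94.4] body x size 64.7 centre x 439.40819483811083 y lo/hi -162.81687598510695 -68.37936226035725 pocket [451.2 -67.3]
1 yaw 7.4 size [47.7 77.9] body x size 47.6 centre x 438.6050395313866 y lo/hi -156.7275863351346 -78.83436784764449 pocket [451.  -67.3]
1 yaw 7.1 size [47.9 78. ] body x size 47.8 centre x 439.27670064908375 y lo/hi -154.54515545280546 -76.51186312913894 pocket [451.1 -67.3]
bed [[ 580.6  160.7   12. ]
 [ 635.1 -253.9   12. ]
 [ 421.8 -284.8   12. ]
 [ 368.1  133.2   12. ]] [np.float64(214.0), np.float64(418.0), np.float64(216.0), np.float64(421.0)]
7.39 -82.51 -171.76 97.32 bed centre [501.39213783 -61.21276086  12.        ]
endpost [534.6 100.1 100. ] jig [ 45.4 156. ]
endtab [539.6  61.2 100. ] jig [ 45.5 116.8]
tailtab [ 542.8 -203.4  100. ] jig [  16.1 -146.2]
tailpost [ 547.6 -240.5  100. ] jig [  16.2 -183.6]
grip [533. -12. 100.] jig [30. 45.]
```

The rim measures 47.7 x 77.9 mm (47 x 77 given), and the grip, tab and post spacings agree. The pocket is at (451.1, -67.3) and the jig yaw is about 7.4°. Next I'll move to the block.

```bash
python3 -m crank '[{"offset":[-2,40,0],"turn":0,"gripper":1},{"offset":[-2,48,0],"turn":0,"gripper":1},{"offset":[-2,48,0],"turn":0,"gripper":1},{"offset":[-2,48,0],"turn":0,"gripper":1},{"offset":[-2,48,0],"turn":0,"gripper":1},{"offset":[-2,48,0],"turn":0,"gripper":1},{"offset":[-1,45,0],"turn":0,"gripper":1},{"offset":[0,12,0],"turn":-4,"gripper":1},{"offset":[0,0,0],"turn":-8,"gripper":1},{"offset":[0,0,0],"turn":-8,"gripper":1}]' >/dev/null
python3 -m crank '[{"offset":[0,0,0],"turn":-8,"gripper":1},{"offset":[0,0,0],"turn":-8,"gripper":1},{"offset":[0,0,0],"turn":-8,"gripper":1},{"offset":[0,0,0],"turn":-8,"gripper":1},{"offset":[0,0,0],"turn":-7,"gripper":1},{"offset":[0,0,10],"turn":0,"gripper":1},{"offset":[0,0,10],"turn":0,"gripper":1},{"offset":[0,0,0],"turn":0,"gripper":1},{"offset":[0,0,0],"turn":0,"gripper":1},{"offset":[0,0,0],"turn":0,"gripper":1}]'
python3 - <<'E'
from h import *
f=optics.grab_frame("wrist"); im=f["pixels"]
cv2.imwrite("pics/w3.png",cv2.resize(im[120:330,160:440],(800,600),interpolation=cv2.INTER_CUBIC))
import pickle; pickle.dump(f,open("w3.pkl","wb"))
to([516,-407,200],-24)
E
```

```text
time: 4.35
ee_pos: [516.4, -406.1, 179.4]
tool_rot: [0.84, 0.542, 0.0, 0.0]
ft_force: [-0.2, -0.4, 0.4]
opening: 85.2
grip_force: 0.0
t 4.4 pos [ 516.5 -406.1  179.6] tool y at -24.3 d [ -1.   -0.  -20.4] turn (tool z down => sign flipped) -0.3 F [-0.4 -0.3 -0.1] open 85.4 q7 0.0 tilt [ 0. -0.]
```

View pics/w3.png

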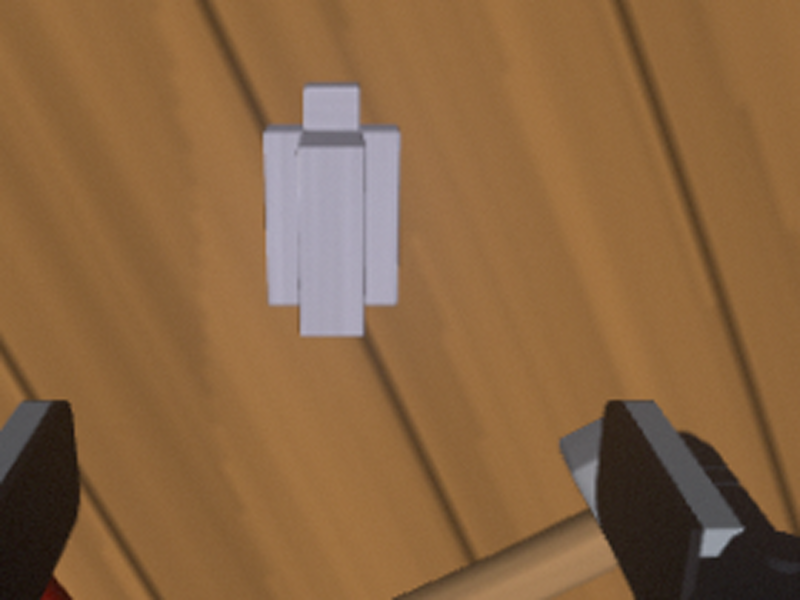

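The block is seen squarely, tongue up. Its rib top spans (299,146) to (364,336) and its foot spans x 264–399. The hammer is clear of it at the lower right.

Run:
```python
from h import *
import pickle; f=pickle.load(open("w3.pkl","rb")); k=800/280
c=plane(f,np.array([(299,146),(364,146),(364,336),(300,336)])/k+[160,120],40); print(c.round(1),[np.linalg.norm(c[i]-c[i-1]).round(1) for i in range(4)])
p=plane(f,np.array([(264,128),(400,128),(398,304),(268,304)])/k+[160,120],14); print(p.round(1),[np.linalg.norm(p[i]-p[i-1]).round(1) for i in range(4)])
a=(c[0]+c[1]-c[2]-c[3]); print("y axis yaw",np.degrees(np.arctan2(a[1],a[0])).round(2)-90)
a=(p[0]+p[1]-p[2]-p[3]); print("y axis yaw",np.degrees(np.arctan2(a[1],a[0])).round(2)-90)
t=c.mean(0); print(t, p.mean(0)); to([t[0],t[1],29],np.degrees(np.arctan2(a[1],a[0]))-90)
```

```text
[[ 516.1 -379.8   40. ]
 [ 533.4 -387.6   40. ]
 [ 509.1 -442.8   40. ]
 [ 490.8 -434.6   40. ]] [np.float64(60.3), np.float64(19.0), np.float64(60.3), np.float64(20.0)]
[[ 505.1 -374.2   14. ]
 [ 544.9 -392.1   14. ]
 [ 520.5 -447.4   14. ]
 [ 480.2 -429.2   14. ]] [np.float64(60.4), np.float64(43.6), np.float64(60.4), np.float64(44.2)]
y axis yaw -24.28
y axis yaw -24.090000000000003
[ 512.33655813 -411.19468145   40.        ] [ 512.67058045 -410.72741041   14.        ]
t 4.4 pos [ 516.5 -406.1  179.6] tool y at -24.3 d [ -6.3  -1.8 150.6] turn (tool z down => sign flipped) -0.2 F [-0.4 -0.3 -0.1] open 85.4 q7 0.0 tilt [ 0. -0.]
```

The block measures correctly (60.3 x 19.5 rib, 44 x 60.4 foot). I'll descend and grip the rib.

```bash
python3 -m crank '[{"offset":[-3,-1,15],"turn":0,"gripper":1},{"offset":[-3,-1,30],"turn":0,"gripper":1},{"offset":[0,0,35],"turn":0,"gripper":1},{"offset":[0,0,28],"turn":0,"gripper":1},{"offset":[0,0,18],"turn":0,"gripper":1},{"offset":[0,0,9],"turn":0,"gripper":1},{"offset":[0,0,4],"turn":0,"gripper":1},{"offset":[0,0,0],"turn":0,"gripper":-0.2},{"offset":[0,0,0],"turn":0,"gripper":-0.4},{"offset":[0,0,0],"turn":0,"gripper":-0.6}]' 40
python3 -m crank '[{"offset":[0,0,0],"turn":0,"gripper":-1},{"offset":[0,0,0],"turn":0,"gripper":-1},{"offset":[0,0,0],"turn":0,"gripper":-1},{"offset":[0,0,0],"turn":0,"gripper":-1},{"offset":[0,0,-3],"turn":0,"gripper":-1},{"offset":[0,0,-10],"turn":0,"gripper":-1},{"offset":[0,0,-20],"turn":0,"gripper":-1},{"offset":[0,0,-30],"turn":0,"gripper":-1},{"offset":[0,0,-20],"turn":0,"gripper":-1},{"offset":[0,0,0],"turn":0,"gripper":-1}]' 40
python3 - <<'E'
from h import *
to([451.1,-67.3,110],7.4)
E
```

```text
time: 5.4
ee_pos: [512.6, -411.2, 41.6]
tool_rot: [0.84, 0.543, 0.0, 0.001]
ft_force: [-0.2, 0.4, 1.0]
opening: 44.0
grip_force: 0.0
time: 6.4
ee_pos: [513.5, -411.7, 126.7]
tool_rot: [0.84, 0.542, 0.001, 0.003]
ft_force: [0.8, 0.2, -2.4]
opening: 19.3
grip_force: 39.6
t 6.4 pos [ 513.5 -411.7  126.7] tool y at -24.3 d [ 288.3 -198.7   15.3] turn (tool z down => sign flipped) -31.7 F [ 0.8  0.2 -2.4] open 19.3 q7 -0.01 tilt [ 0.005 -0.003]
```

```bash
python3 -m crank '[{"offset":[20,-14,-15],"turn":0,"gripper":-1},{"offset":[38,-26,-10],"turn":0,"gripper":-1},{"offset":[40,-28,0],"turn":0,"gripper":-1},{"offset":[40,-28,0],"turn":0,"gripper":-1},{"offset":[40,-28,0],"turn":0,"gripper":-1},{"offset":[40,-28,0],"turn":0,"gripper":-1},{"offset":[38,-26,0],"turn":0,"gripper":-1},{"offset":[22,-14,0],"turn":0,"gripper":-1},{"offset":[10,-7,10],"turn":-4,"gripper":-1},{"offset":[0,0,10],"turn":-8,"gripper":-1}]' >/dev/null
python3 -m crank '[{"offset":[0,0,10],"turn":-8,"gripper":-1},{"offset":[0,0,10],"turn":-8,"gripper":-1},{"offset":[0,0,10],"turn":-3.7,"gripper":-1},{"offset":[0,0,5],"turn":0,"gripper":-1},{"offset":[0,0,0],"turn":0,"gripper":-1},{"offset":[0,0,0],"turn":0,"gripper":-1},{"offset":[0,0,0],"turn":0,"gripper":-1},{"offset":[0,0,0],"turn":0,"gripper":-1},{"offset":[0,0,0],"turn":0,"gripper":-1},{"offset":[0,0,0],"turn":0,"gripper":-1}]'
python3 - <<'E'
from h import *
f=optics.grab_frame("wrist"); im=f["pixels"]
cv2.imwrite("pics/w4.png",cv2.resize(im[120:360,120:440],(800,600),interpolation=cv2.INTER_CUBIC))
import pickle; pickle.dump(f,open("w4.pkl","wb"))
to([451.1,-67.3,52],7.4)
E
```

```text
time: 8.4
ee_pos: [449.0, -66.4, 93.5]
tool_rot: [0.66, 0.751, 0.0, 0.0]
ft_force: [0.1, 0.4, -2.1]
opening: 19.2
grip_force: 39.7
t 8.45 pos [449.  -66.4  93.5] tool y at 7.4 d [-1.2  1.9 41.5] turn (tool z down => sign flipped) 0.0 F [ 0.7 -0.4 -2.5] open 18.9 q7 -0.16 tilt [ 0. -0.]
```

View pics/w4.png

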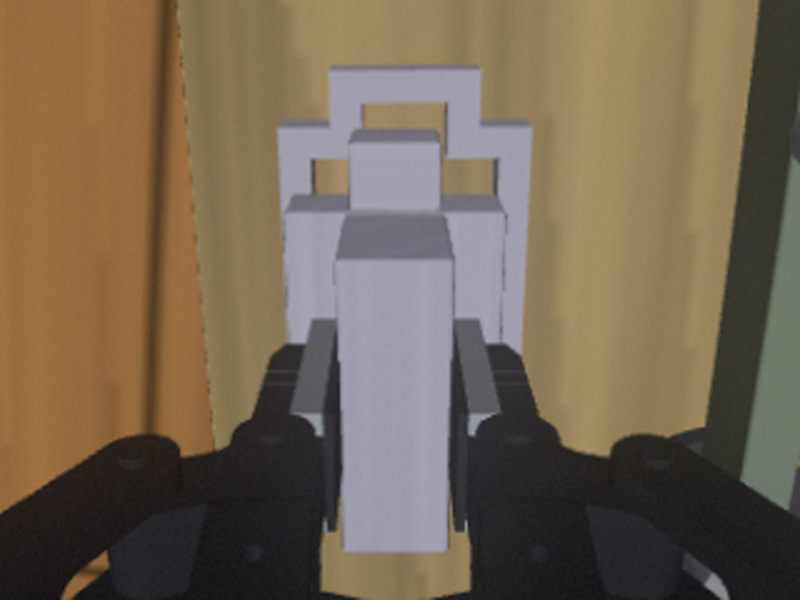

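The held block hangs level over the pocket, and it looks slightly left of the pocket centre. The notch's inner edge is at (362–446, 104), the tongue top's far edge at (349–440, 143) and the foot's shoulders at (287, 210) and (505, 210).

Run:
```python
from h import *
import pickle; f=pickle.load(open("w4.pkl","rb"))
r=np.radians(7.4); B=np.array([[np.cos(r),-np.sin(r)],[np.sin(r),np.cos(r)]])
g=lambda p,z:plane(f,np.array(p)/2.5+[120,120],z)[:,:2]@B
o=np.array([451.1,-67.3])@B; t=env.observe()["ee_pos"]
print("pocket was",o,"tcp",t[:2]@B)
print("rim z22 notch inner, shoulders inner, outer",g([(362,103),(446,103),(312,159),(497,159),(278,126),(531,126)],22).round(1).tolist())
print("block z67.5 tongue, foot",g([(349,142),(440,142),(287,211),(505,211)],t[2]-40+14).round(1).tolist())
print("rib z93.5",g([(336,259),(453,259),(448,551),(343,551)],t[2]).round(1).tolist())
```

```text
pocket was [ 438.6749177  -124.83916284] tcp [ 436.75779468 -123.64023558]
rim z22 notch inner, shoulders inner, outer [[428.9, -79.9], [449.5, -79.9], [416.2, -94.0], [462.6, -94.0], [408.0, -85.6], [470.7, -85.6]]
block z67.5 tongue, foot [[428.3, -79.6], [445.6, -79.6], [415.9, -93.4], [458.5, -93.4]]
rib z93.5 [[427.3, -93.4], [446.5, -93.4], [447.0, -152.5], [427.2, -152.5]]
```

Measured correction: the block must go +2.2 mm along jig x (tool y) and -1.8 mm along jig y (tool x). I'll shift it, then lower it.

```bash
python3 -m crank '[{"offset":[-1,1.2,3],"turn":0,"gripper":-1},{"offset":[-0.8,1,8],"turn":0,"gripper":-1},{"offset":[0,0,8],"turn":0,"gripper":-1},{"offset":[0,0,5],"turn":0,"gripper":-1},{"offset":[0,0,3],"turn":0,"gripper":-1},{"offset":[0,0,2],"turn":0,"gripper":-1},{"offset":[0,0,2],"turn":0,"gripper":-1},{"offset":[0,0,2],"turn":0,"gripper":-1},{"offset":[0,0,2],"turn":0,"gripper":-1},{"offset":[0,0,0],"turn":0,"gripper":-1}]'
python3 -m crank '[{"offset":[0,0,1],"turn":0,"gripper":-1},{"offset":[0,0,1],"turn":0,"gripper":-1},{"offset":[0,0,1],"turn":0,"gripper":-1},{"offset":[0,0,0.5],"turn":0,"gripper":-1},{"offset":[0,0,0.5],"turn":0,"gripper":-1},{"offset":[0,0,0.5],"turn":0,"gripper":-1},{"offset":[0,0,0],"turn":0,"gripper":-1},{"offset":[0,0,0],"turn":0,"gripper":-1},{"offset":[0,0,0],"turn":0,"gripper":-1},{"offset":[0,0,0],"turn":0,"gripper":-1}]'
```

```text
time: 9.45
ee_pos: [451.3, -67.8, 58.1]
tool_rot: [0.66, 0.751, -0.0, -0.0]
ft_force: [-0.4, 0.8, -1.2]
opening: 19.2
grip_force: 39.7
time: 10.45
ee_pos: [451.3, -67.9, 53.8]
tool_rot: [0.66, 0.751, 0.0, 0.0]
ft_force: [0.4, -0.2, -2.7]
opening: 19.0
grip_force: 39.7
```

```bash
python3 -m crank '[{"offset":[0,0,0.5],"turn":0,"gripper":-1},{"offset":[0,0,0],"turn":0,"gripper":-1},{"offset":[0,0,0.5],"turn":0,"gripper":-1},{"offset":[0,0,0],"turn":0,"gripper":-1},{"offset":[0,0,0.4],"turn":0,"gripper":-1},{"offset":[0,0,0],"turn":0,"gripper":-1},{"offset":[0,0,0],"turn":0,"gripper":-1},{"offset":[0,0,0],"turn":0,"gripper":-1},{"offset":[0,0,0],"turn":0,"gripper":-1},{"offset":[0,0,0],"turn":0,"gripper":-1}]'
```

```text
time: 11.45
ee_pos: [451.4, -67.9, 53.0]
tool_rot: [0.66, 0.751, -0.0, 0.0]
ft_force: [-3.8, 0.0, 9.3]
opening: 19.2
grip_force: 41.4
```

Contact at the expected height (underside about 12.4 mm). I'll release and rise.

```bash
python3 -m crank '[{"offset":[0,0,-0.3],"turn":0,"gripper":-0.5},{"offset":[0,0,0],"turn":0,"gripper":-0.4},{"offset":[0,0,0],"turn":0,"gripper":-0.3},{"offset":[0,0,0],"turn":0,"gripper":-0.1},{"offset":[0,0,-3],"turn":0,"gripper":0},{"offset":[0,0,-12],"turn":0,"gripper":0},{"offset":[0,0,-30],"turn":0,"gripper":0},{"offset":[0,0,-40],"turn":0,"gripper":0.5},{"offset":[0,0,-30],"turn":0,"gripper":1},{"offset":[0,0,-10],"turn":0,"gripper":1}]'
python3 -m crank '[{"offset":[0,0,-10],"turn":8,"gripper":1},{"offset":[0,0,0],"turn":8,"gripper":1},{"offset":[0,0,0],"turn":8,"gripper":1},{"offset":[0,0,0],"turn":8,"gripper":1},{"offset":[0,0,0],"turn":8,"gripper":1},{"offset":[0,0,0],"turn":8,"gripper":1},{"offset":[0,0,0],"turn":8,"gripper":1},{"offset":[0,0,0],"turn":8,"gripper":1},{"offset":[0,0,0],"turn":8,"gripper":1},{"offset":[0,0,0],"turn":8,"gripper":1}]' >/dev/null
python3 -m crank '[{"offset":[10,30,0],"turn":8,"gripper":1},{"offset":[10,35,0],"turn":2,"gripper":1},{"offset":[10,40,0],"turn":0,"gripper":1},{"offset":[5,20,0],"turn":0,"gripper":1},{"offset":[5,5,0],"turn":0,"gripper":1},{"offset":[0,0,0],"turn":0,"gripper":1},{"offset":[0,0,0],"turn":0,"gripper":1},{"offset":[0,0,0],"turn":0,"gripper":1},{"offset":[0,0,0],"turn":0,"gripper":1},{"offset":[0,0,0],"turn":0,"gripper":1}]'
python3 - <<'E'
from h import *
f=optics.grab_frame("wrist"); im=f["pixels"]
cv2.imwrite("pics/w5.png",cv2.resize(im,(800,600),interpolation=cv2.INTER_CUBIC))
import pickle; pickle.dump(f,open("w5.pkl","wb"))
to([545,-228,160],-82.6)
E
```

```text
time: 12.45
ee_pos: [453.1, -67.8, 181.4]
tool_rot: [0.66, 0.751, 0.001, 0.002]
ft_force: [-0.4, 0.7, 0.1]
opening: 83.5
grip_force: 0.0
time: 14.45
ee_pos: [513.5, -187.6, 187.8]
tool_rot: [0.998, 0.065, 0.0, -0.0]
ft_force: [-0.2, 0.4, 0.1]
opening: 85.5
grip_force: 0.0
t 14.5 pos [ 513.6 -187.8  187.8] tool y at -82.5 d [25.9 44.  27.8] turn (tool z down => sign flipped) 0.1 F [-1.   0.6  0. ] open 85.4 q7 -1.3 tilt [ 0. -0.]
```

View pics/w5.png

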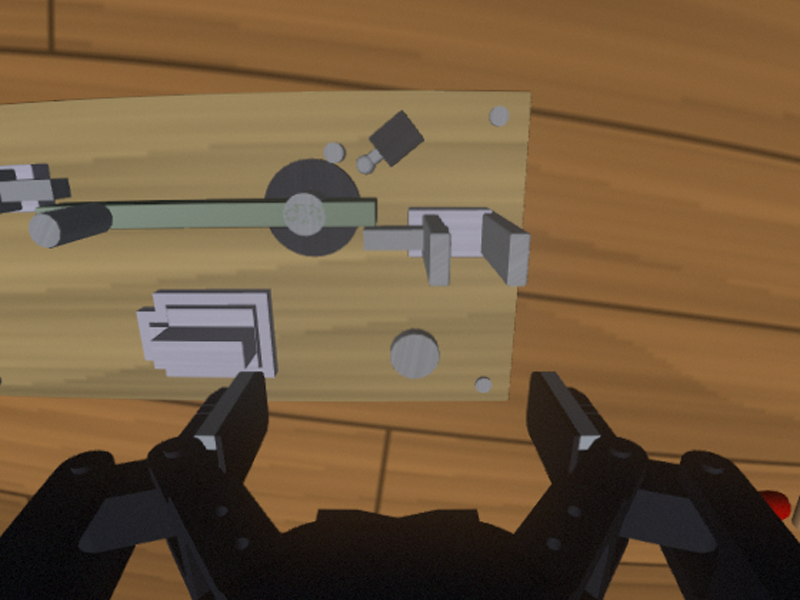

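The block sits inside the rim, level. The tail tab top is at about (430–450, 234–286) and the tail post top at about (508–529, 234–286).

Run:
```python
from h import *
import pickle; f=pickle.load(open("w5.pkl","rb")); S=1/.7
r=np.radians(7.4); B=np.array([[np.cos(r),-np.sin(r)],[np.sin(r),np.cos(r)]])
im=f["pixels"]
for n,p in dict(tab=(440,259.5),post=(519,259.5),grip=(45,231)).items(): 
    q=plane(f,np.array(p)/S,100)[0]; print(n,q.round(1),(q[:2]@B).round(1))
e=plane(f,np.array([(430,286),(450,286),(509,286),(529,286),(529,234)])/S,100)[:,:2]@B; print(e.round(1))
a,b=[plane(f,np.array(p)/S,100)[0] for p in ((440,259.5),(519,259.5))]
L=b-a; u=L/np.linalg.norm(L); print(np.linalg.norm(L)); m=(a+b)/2
to([*(b-12*u)[:2],95],-82.6); to([*m[:2],95],-82.6)
```

```text
tab [ 542.7 -204.1  100. ] [ 511.9 -272.3]
post [ 547.7 -241.5  100. ] [ 512.  -310.1]
grip [532.6 -11.6 100. ] [526.7 -80.1]
[[ 498.8 -267.8]
 [ 498.8 -277.5]
 [ 498.8 -306.2]
 [ 498.8 -316. ]
 [ 524.3 -313.8]]
37.783608262620035
t 14.5 pos [ 513.6 -187.8  187.8] tool y at -82.5 d [26.8 45.7 92.8] turn (tool z down => sign flipped) 0.1 F [-1.   0.6  0. ] open 85.4 q7 -1.3 tilt [ 0. -0.]
t 14.5 pos [ 513.6 -187.8  187.8] tool y at -82.5 d [26.8 38.8 92.8] turn (tool z down => sign flipped) 0.1 F [-1.   0.6  0. ] open 85.4 q7 -1.3 tilt [ 0. -0.]
```

Tab and post are 37.8 mm apart, so the travel is about 2 mm, which is plausible. I'll go to the squeezed-pair middle, descend and squeeze with 30 N.

```bash
python3 -m crank '[{"offset":[10,16,0],"turn":0,"gripper":1},{"offset":[10,18,5],"turn":0,"gripper":1},{"offset":[6.8,11.7,15],"turn":0,"gripper":1},{"offset":[0,0,30],"turn":0,"gripper":1},{"offset":[0,0,25],"turn":0,"gripper":1},{"offset":[0,0,15],"turn":0,"gripper":1},{"offset":[0,0,8],"turn":0,"gripper":1},{"offset":[0,0,2],"turn":0,"gripper":1},{"offset":[0,0,0],"turn":0,"gripper":0.6},{"offset":[0,0,0],"turn":0,"gripper":0.4}]' 30
python3 -m crank '[{"offset":[0,0,0],"turn":0,"gripper":0.2},{"offset":[0,0,0],"turn":0,"gripper":0.1},{"offset":[0,0,0],"turn":0,"gripper":0},{"offset":[0,0,0],"turn":0,"gripper":-0.1},{"offset":[0,0,0],"turn":0,"gripper":-0.15},{"offset":[0,0,0],"turn":0,"gripper":-0.2},{"offset":[0,0,0],"turn":0,"gripper":-0.3},{"offset":[0,0,0],"turn":0,"gripper":-0.5},{"offset":[0,0,0],"turn":0,"gripper":-0.5},{"offset":[0,0,0],"turn":0,"gripper":-0.5}]'
```

```text
time: 15.5
ee_pos: [546.9, -230.1, 88.9]
tool_rot: [0.998, 0.065, 0.001, 0.0]
ft_force: [-0.7, 3.7, 2.3]
opening: 60.2
grip_force: 2.0
time: 16.5
ee_pos: [546.3, -230.3, 87.9]
tool_rot: [0.998, 0.065, 0.0, 0.0]
ft_force: [-0.6, 2.8, 4.9]
opening: 32.4
grip_force: 32.2
```

Both fingers are closed on the pair: opening 32.4 mm (readings run about 0.8 mm low, so about 33–34 mm) at full grip force. The tail catch is fully squeezed. Now the end catch.

```bash
python3 -m crank '[{"offset":[0,0,0],"turn":0,"gripper":0.2},{"offset":[0,0,0],"turn":0,"gripper":0.5},{"offset":[0,0,0],"turn":0,"gripper":0.8},{"offset":[0,0,-10],"turn":0,"gripper":1},{"offset":[0,0,-30],"turn":0,"gripper":1},{"offset":[0,0,-30],"turn":0,"gripper":1},{"offset":[2,-20,0],"turn":0,"gripper":1},{"offset":[4,-38,0],"turn":0,"gripper":1},{"offset":[4,-42,0],"turn":0,"gripper":1},{"offset":[4,-42,0],"turn":0,"gripper":1}]'
python3 -m crank '[{"offset":[4,-42,0],"turn":0,"gripper":1},{"offset":[4,-42,0],"turn":0,"gripper":1},{"offset":[4,-40,0],"turn":0,"gripper":1},{"offset":[3,-30,0],"turn":0,"gripper":1},{"offset":[2,-16,0],"turn":0,"gripper":1},{"offset":[0.5,-5,0],"turn":0,"gripper":1},{"offset":[0,0,0],"turn":0,"gripper":1},{"offset":[0,0,0],"turn":0,"gripper":1},{"offset":[0,0,0],"turn":0,"gripper":1},{"offset":[0,0,0],"turn":0,"gripper":1}]'
python3 - <<'E'
from h import *
f=optics.grab_frame("wrist")
im=f["pixels"]; import pickle; pickle.dump(f,open("w6.pkl","wb"))
P=proj(f,[[534.6,100.1,100],[539.6,61.2,100],[532.7,-11.8,100]]); print((P/.7).round())
for i,p in enumerate(P.astype(int)[:3]): print(im[p[1],p[0]])
r=np.radians(7.4)
to([536.1,88.2,88],-82.6)
cv2.imwrite("pics/w6.png",cv2.resize(im[0:240,100:420],(800,600),interpolation=cv2.INTER_CUBIC))
E
```

```text
time: 17.5
ee_pos: [541.8, -86.7, 158.6]
tool_rot: [0.998, 0.064, 0.001, 0.0]
ft_force: [0.7, -0.1, -0.4]
opening: 85.8
grip_force: 0.0
time: 18.5
ee_pos: [536.6, 87.0, 157.7]
tool_rot: [0.998, 0.064, -0.0, 0.0]
ft_force: [0.0, -0.6, -0.2]
opening: 85.3
grip_force: 0.0
[[367. 337.]
 [458. 337.]
 [615. 370.]]
[144 142 141]
[145 140 139]
[141 135 134]
t 18.55 pos [536.6  87.3 157.7] tool y at -82.7 d [-0.3 -1.  69.7] turn (tool z down => sign flipped) -0.1 F [-0.3 -0.1  0.2] open 85.4 q7 -1.86 tilt [-0. -0.]
```

View pics/w6.png

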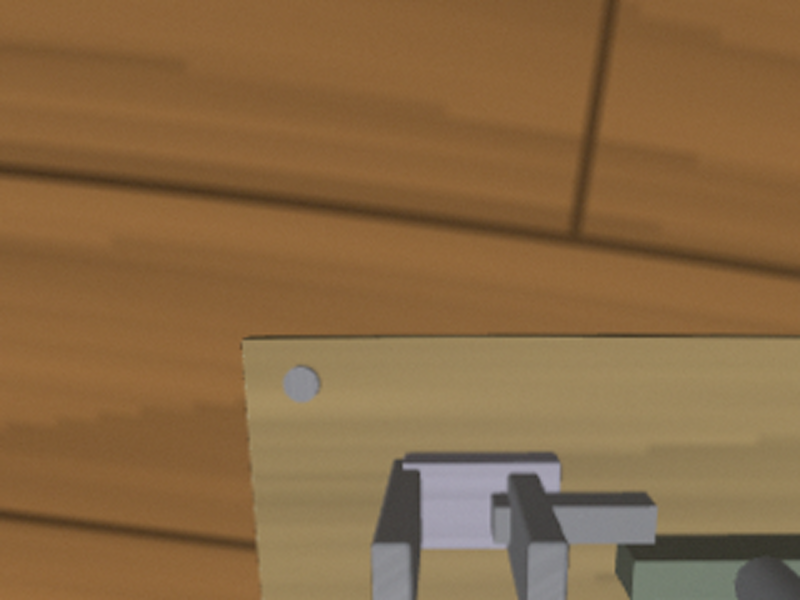

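The last allowed view shows the end post top at crop x 372–411 and the tab top at 527–567. Both fall within about 1 mm of the predicted positions. I'll descend and squeeze.

```bash
python3 -m crank '[{"offset":[0,-1,15],"turn":0,"gripper":1},{"offset":[0,0,20],"turn":0,"gripper":1},{"offset":[0,0,17],"turn":0,"gripper":1},{"offset":[0,0,10],"turn":0,"gripper":1},{"offset":[0,0,5],"turn":0,"gripper":1},{"offset":[0,0,2.5],"turn":0,"gripper":1},{"offset":[0,0,0],"turn":0,"gripper":0.8},{"offset":[0,0,0],"turn":0,"gripper":0.6},{"offset":[0,0,0],"turn":0,"gripper":0.4},{"offset":[0,0,0],"turn":0,"gripper":0.2}]' 30
python3 -m crank '[{"offset":[0,0,0],"turn":0,"gripper":0.1},{"offset":[0,0,0],"turn":0,"gripper":0},{"offset":[0,0,0],"turn":0,"gripper":-0.1},{"offset":[0,0,0],"turn":0,"gripper":-0.15},{"offset":[0,0,0],"turn":0,"gripper":-0.2},{"offset":[0,0,0],"turn":0,"gripper":-0.3},{"offset":[0,0,0],"turn":0,"gripper":-0.5},{"offset":[0,0,0],"turn":0,"gripper":-0.5},{"offset":[0,0,0],"turn":0,"gripper":-0.5},{"offset":[0,0,0],"turn":0,"gripper":-0.5}]'
```

```text
time: 19.55
ee_pos: [537.0, 88.1, 88.8]
tool_rot: [0.998, 0.064, 0.001, 0.001]
ft_force: [1.5, -3.0, 2.4]
opening: 51.5
grip_force: 2.0
time: 20.55
ee_pos: [536.6, 88.7, 88.5]
tool_rot: [0.998, 0.065, 0.0, 0.001]
ft_force: [-0.1, -5.2, 5.3]
opening: 32.3
grip_force: 31.0
```

The end catch is closed the same way (32.3 mm at full force). Next is the gate grip post.

```bash
python3 -m crank '[{"offset":[0,0,0],"turn":0,"gripper":0.2},{"offset":[0,0,0],"turn":0,"gripper":0.5},{"offset":[0,0,0],"turn":0,"gripper":0.8},{"offset":[0,0,-10],"turn":0,"gripper":1},{"offset":[0,0,-30],"turn":0,"gripper":1},{"offset":[0,0,-30],"turn":0,"gripper":1},{"offset":[-4,25,0],"turn":0,"gripper":1},{"offset":[-6,37,0],"turn":0,"gripper":1},{"offset":[-5,30,0],"turn":0,"gripper":1},{"offset":[-1.7,7.2,0],"turn":0,"gripper":1}]'
python3 - <<'E'
from h import *
to([532.8,-11.8,88],-82.6)
f=optics.grab_frame("wrist"); im=f["pixels"]
P=proj(f,[532.8,-11.8,100])[0]; print(P)
x,y=int(P[0]),int(P[1]); c=cv2.cvtColor(im[y-30:y+30,x-40:x+40],cv2.COLOR_BGR2GRAY)
print(cv2.HoughCircles(cv2.resize(c,None,fx=4,fy=4,interpolation=2),cv2.HOUGH_GRADIENT,1,100,param1=80,param2=12,minRadius=24,maxRadius=70)/np.float32(4)+np.float32([x-40,y-30,0]))
g=pickle=__import__("pickle").load(open("w5.pkl","rb")); print(plane(g,np.array([304,214])*.7,[60])[0],plane(g,np.array([304,214])*.7,[70])[0])
E
```

```text
time: 21.55
ee_pos: [532.4, -15.2, 158.8]
tool_rot: [0.998, 0.062, 0.0, 0.001]
ft_force: [-0.4, -1.0, -0.7]
opening: 85.5
grip_force: 0.0
t 21.55 pos [532.4 -15.2 158.8] tool y at -82.9 d [ 0.9 -3.5 70.8] turn (tool z down => sign flipped) -0.3 F [-0.4 -1.  -0.7] open 85.5 q7 -1.67 tilt [ 0.    -0.002]
[272.75762594 233.63270174]
[[[271.875 235.125  14.025]]]
[ 549.55458222 -130.93554282   60.        ] [ 551.1485448  -132.79380749   70.        ]
```

The post top is found 1–2 px from the prediction, and the hinge estimate (549, -131) agrees with the 120 mm radius. I'll descend and grip.

```bash
python3 -m crank '[{"offset":[0,0,5],"turn":0,"gripper":1},{"offset":[0,0,15],"turn":0,"gripper":1},{"offset":[0,0,20],"turn":0,"gripper":1},{"offset":[0,0,15],"turn":0,"gripper":1},{"offset":[0,0,10],"turn":0,"gripper":1},{"offset":[0,0,4],"turn":0,"gripper":1},{"offset":[0,0,0],"turn":0,"gripper":0.6},{"offset":[0,0,0],"turn":0,"gripper":0.2},{"offset":[0,0,0],"turn":0,"gripper":-0.2},{"offset":[0,0,0],"turn":0,"gripper":-0.4}]' 60
python3 -m crank '[{"offset":[0,0,0],"turn":0,"gripper":-0.5},{"offset":[0,0,0],"turn":0,"gripper":-1},{"offset":[0,0,0],"turn":0,"gripper":-1},{"offset":[0,0,0],"turn":0,"gripper":-1},{"offset":[0,0,0],"turn":0,"gripper":-1},{"offset":[0,0,0],"turn":0,"gripper":-1},{"offset":[0,0,0],"turn":0,"gripper":-1},{"offset":[0,0,0],"turn":0,"gripper":-1},{"offset":[0,0,0],"turn":0,"gripper":-1},{"offset":[0,0,0],"turn":0,"gripper":-1}]' 60
cat > swing.py <<'E'
from h import *
H=np.array([548.4,-130.8]); r=np.radians(7.4); ux=np.array([np.cos(r),np.sin(r)]); uy=np.array([-np.sin(r),np.cos(r)])
o,M=tool(); T=M.T; th0=np.arctan2((o["ee_pos"][:2]-H)@ux,(o["ee_pos"][:2]-H)@uy)
print(o["ee_pos"].round(1),"th",th0.round(3),"R",np.linalg.norm(o["ee_pos"][:2]-H).round(1),"F",o["ft_force"].round(1),"open",o["opening"].round(1))
p=None
for th in np.arange(0,1.501,.1):
    q=H+120*(np.sin(th)*ux+np.cos(th)*uy)
    if p is not None: print(th.round(2),(M.T@np.r_[q-p,0]).round(1)[:2],end="; ")
    p=q
E
python3 swing.py
```

```text
time: 22.6
ee_pos: [533.0, -11.2, 89.8]
tool_rot: [0.998, 0.065, 0.001, 0.0]
ft_force: [0.3, 0.5, 0.6]
opening: 28.4
grip_force: 0.0
time: 23.6
ee_pos: [532.9, -11.3, 89.6]
tool_rot: [0.998, 0.065, 0.0, 0.0]
ft_force: [-0.8, 0.4, 5.4]
opening: 16.5
grip_force: 58.5Traceback (most recent call last):
  File "swing.py", line 4, in <module>
    print(o["ee_pos"].round(1),"th",th0.round(3),"R",np.linalg.norm(o["ee_pos"][:2]-H).round(1),"F",o["ft_force"].round(1),"open",o["opening"].round(1))
                                                                                                                                  ^^^^^^^^^^^^^^^^^^
AttributeError: 'float' object has no attribute 'round'
```

```bash
sed -i 's/o\["opening"\].round(1)/round(o["opening"],1)/; /^p=None/,$d' swing.py
python3 -m crank '[{"offset":[6,0.2,0],"turn":0,"gripper":-1},{"offset":[6,0.4,0],"turn":0,"gripper":-1},{"offset":[6,0.7,0],"turn":0,"gripper":-1},{"offset":[5.8,1.1,0],"turn":0,"gripper":-1},{"offset":[5.9,1.3,0],"turn":0,"gripper":-1},{"offset":[5.8,1.7,0],"turn":0,"gripper":-1},{"offset":[5.6,1.9,0],"turn":0,"gripper":-1},{"offset":[5.6,2.2,0],"turn":0,"gripper":-1},{"offset":[0,0,0],"turn":0,"gripper":-1},{"offset":[0,0,0],"turn":0,"gripper":-1}]' 60; python3 swing.py
```

```text
time: 24.6
ee_pos: [580.5, -14.5, 89.6]
tool_rot: [0.998, 0.065, 0.0, -0.0]
ft_force: [-1.2, 0.5, 5.8]
opening: 16.1
grip_force: 58.6
[580.5 -14.5  89.6] th 0.398 R 120.6 F [-1.2  0.5  5.8] open 16.1
```

```bash
python3 -m crank '[{"offset":[5.4,2.5,0],"turn":0,"gripper":-1},{"offset":[5.4,2.7,0],"turn":0,"gripper":-1},{"offset":[5.2,3,0],"turn":0,"gripper":-1},{"offset":[5.1,3.3,0],"turn":0,"gripper":-1},{"offset":[4.9,3.5,0],"turn":0,"gripper":-1},{"offset":[4.6,3.7,0],"turn":0,"gripper":-1},{"offset":[4.5,4,0],"turn":0,"gripper":-1},{"offset":[4.3,4.2,0],"turn":0,"gripper":-1},{"offset":[0,0,0],"turn":0,"gripper":-1},{"offset":[0,0,0],"turn":0,"gripper":-1}]' 60; python3 swing.py
cat > gate.py <<'E'
from h import *
H=np.array([548.4,-130.8])
for n in ("top","wrist","scene"):
    f=optics.grab_frame(n); hsv=cv2.cvtColor(f["pixels"],cv2.COLOR_BGR2HSV)
    m=((hsv[...,0]>40)&(hsv[...,0]<85)&(hsv[...,1]>15)&(hsv[...,2]>70)); v,u=np.nonzero(m)
    if not len(u): print(n,"none"); continue
    P=plane(f,np.c_[u,v].astype(float),55)[:,:2]; d=np.linalg.norm(P-H,axis=1); P=P[d<175]; 
    if len(P)<15: print(n,len(P)); continue
    far=P[np.linalg.norm(P-H,axis=1)>50]-H
    a=np.median(np.degrees(np.arctan2(far[:,1],far[:,0]))); print(n,len(P),"gate th",np.radians(97.4-a).round(3),"max r",np.linalg.norm(far,axis=1).max().round())
E
python3 gate.py
```

```text
time: 25.6
ee_pos: [622.9, -35.9, 89.7]
tool_rot: [0.998, 0.065, 0.0, -0.0]
ft_force: [-1.6, -0.3, 7.0]
opening: 16.7
grip_force: 58.5
[622.9 -35.9  89.7] th 0.795 R 120.7 F [-1.6 -0.3  7. ] open 16.7
top 2
wrist 1565 gate th 0.795 max r 161.0
scene 92 gate th 0.827 max r 161.0
```

The cameras confirm the gate is following, at about 0.80 rad. I'll continue.

```bash
python3 -m crank '[{"offset":[4.1,4.4,0],"turn":0,"gripper":-1},{"offset":[3.8,4.6,0],"turn":0,"gripper":-1},{"offset":[3.6,4.8,0],"turn":0,"gripper":-1},{"offset":[3.4,5,0],"turn":0,"gripper":-1},{"offset":[3.1,5.1,0],"turn":0,"gripper":-1},{"offset":[2.8,5.3,0],"turn":0,"gripper":-1},{"offset":[2.6,5.4,0],"turn":0,"gripper":-1},{"offset":[2.3,5.5,0],"turn":0,"gripper":-1},{"offset":[2,5.6,0],"turn":0,"gripper":-1},{"offset":[1.8,5.8,0],"turn":0,"gripper":-1}]' 60; python3 swing.py
python3 -m crank '[{"offset":[1.5,5.8,0],"turn":0,"gripper":-1},{"offset":[1.2,5.9,0],"turn":0,"gripper":-1},{"offset":[0.9,5.9,0],"turn":0,"gripper":-1},{"offset":[0.2,1.5,0],"turn":0,"gripper":-1},{"offset":[0,0,0],"turn":0,"gripper":-1},{"offset":[0,0,0],"turn":0,"gripper":-1},{"offset":[0,0,0],"turn":0,"gripper":-1},{"offset":[0,0,0],"turn":0,"gripper":-1},{"offset":[0,0,0],"turn":0,"gripper":-1},{"offset":[0,0,0],"turn":0,"gripper":-1}]' 60; python3 swing.py; python3 gate.py
```

```text
time: 26.75
ee_pos: [658.8, -82.3, 89.7]
tool_rot: [0.998, 0.065, 0.0, -0.001]
ft_force: [-1.9, 3.2, 6.1]
opening: 16.3
grip_force: 58.5
[658.8 -82.3  89.7] th 1.286 R 120.6 F [-1.9  3.2  6.1] open 16.3
time: 27.75
ee_pos: [665.1, -100.6, 89.7]
tool_rot: [0.998, 0.065, 0.0, -0.001]
ft_force: [-0.3, 1.6, 5.8]
opening: 16.9
grip_force: 58.5
[ 665.1 -100.6   89.7] th 1.447 R 120.5 F [-0.3  1.6  5.8] open 16.9
top 0
wrist 2461 gate th 1.444 max r 160.0
scene 22 gate th 1.453 max r 160.0
```

```bash
python3 -c "
from plant import env
print(env.close_job())"
```

```text
the job is handed in; nothing more can be done
None
```

The job is handed in at about 28 s: the stop block is in the pocket and released, the tail catch and then the end catch were squeezed, and the gate is held open by its post at about 1.45 rad (stop at 1.5); I took no close look at the block or catches after the gate swing.

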